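# Set out the cheese tasting display

## Task

Set out the tasting display on the marble slab: the red cheese on the red mat, the cheddar block lying flat on the yellow mat with its long side along the length of the slab, the mozzarella tub on the bare marble midway between those two mats, and the honey jar on top of the tub, everything upright and centred on its place. Never let the tub or the honey jar tip over, and leave the green cheese and the pepper mill where they stand.

Things in the scene. Friction and masses are not known exactly. Their poses are not given: they have to be found in the camera images.
- slab: White marble display slab, 330 mm long (its y axis, roughly across the robot's front) by 150 mm deep (its x axis, pointing away from the robot) by 12 mm thick, fixed to the counter. Origin at the centre of its underside, on the counter; its top is 12 mm above the counter. Its position and yaw vary.
- red_place: Red place on the slab, fixed: a flat red round mat, 80 mm across and flush with the slab's top, with a red upright price card behind it (54 mm wide, 3 mm thick, top edge 48 mm above the slab). Origin at the centre of the mat, on the slab's top. Axes parallel to the slab's; the card stands 73 mm from the mat's centre along +x, away from the robot. It may be the left or the right one.
- yellow_place: Yellow place on the slab, fixed: the same as the red place but yellow (mat 80 mm across, card 73 mm behind its centre, top edge 48 mm above the slab). Origin at the centre of the mat, on the slab's top. The two mats' centres are 220 mm apart along the slab's long direction.
- row_middle (a point): Point on the slab's top exactly half-way between the centres of the two mats (nothing marks it but the bare marble). Axes parallel to the slab's.
- red_wheel_center (a point): Small round cheese in red wax, upright disc 64 mm across and 40 mm high with a white paper spot on top, loose, about 0.18 kg. Point at its centre, 20 mm above its underside; z up.
- cheddar_center (a point): Yellow block of cheddar with a white paper band round it, 70 mm long (its x axis), 44 mm wide (its y axis), 36 mm high, loose, about 0.13 kg. Point at its centre, 18 mm above its underside; z up.
- tub_center (a point): White round mozzarella tub with a flat blue lid, 62 mm across and 50 mm high, closed and rigid, loose, about 0.2 kg. Point at its centre, 25 mm above its underside; z up.
- honey_center (a point): Amber honey jar with a brass-coloured lid, round, 45 mm across and 55 mm high, loose, about 0.14 kg. Point at its centre, 27.5 mm above its underside; z up.
- green_wheel_center (a point): Bystander: small round cheese in green wax, the same size as the red one (64 mm across, 40 mm high), loose among the things on the counter. Point at its centre. To be left alone.
- pepper_mill_center (a point): Bystander: dark wooden pepper mill, 52 mm across and 110 mm high, standing loose beyond the left end of the slab. Point half-way up. To be left alone.
Not all that is in view belongs to the job. Leave any grey look-alike of the part that bears cheddar_center alone.

How it is judged (in metres and radians):
At the end, for the whole second after the job is handed in: On the slab, upright and at rest: red cheese within 15 mm of the red mat's centre; cheddar within 15 mm of the yellow mat's, long side within 15 degrees of the slab's length; tub within 15 mm of half-way between the mats; honey jar on the tub within 12 mm of its centre (horizontal distance between red_wheel_center and red_place below 0.015 m and z of red_wheel_center in the frame of slab between 0.026 and 0.038 m and angle between each of red_wheel_center, cheddar_center, tub_center, honey_center's own z axis and vertical below 0.12 rad and linear speed of each of red_wheel, cheddar, tub, honey below 0.02 m/s and horizontal distance between cheddar_center and yellow_place below 0.015 m and angle between the x axis of cheddar_center and the y axis of slab, either way round below 0.26 rad and z of cheddar_center in the frame of slab between 0.024 and 0.036 m and horizontal distance between tub_center and row_middle below 0.015 m and z of tub_center in the frame of slab between 0.031 and 0.043 m and horizontal distance between honey_center and tub_center below 0.012 m and z of honey_center in the frame of slab between 0.0835 and 0.0955 m); the robot touches nothing.
It fails at once if the tub tips over (angle between tub_center's own z axis and vertical above 0.8 rad).
It fails at once if the honey jar tips over (angle between honey_center's own z axis and vertical above 0.8 rad).
It fails at once if the green cheese is moved by more than 30 mm (distance of green_wheel_center from where it was at the start of the episode above 0.03 m).
It fails at once if the pepper mill is moved by more than 30 mm or tipped (distance of pepper_mill_center from where it was at the start of the episode above 0.03 m or angle between pepper_mill_center's own z axis and vertical above 0.5 rad).
It also fails if it takes over 109 s, if anything falls off the work surface, if the arm or the gripper's body presses on something with over 40 N, if the wrist force passes 120 N, or if a joint passes its speed limit or range.

## Robot

A 6-joint arm with a two-finger parallel gripper is mounted at the origin on the work surface. World frame = base frame: x ahead of the robot, y to its left, z up, the work surface at z = 0. Lengths are in m, angles in degrees, forces in N, time in s.
With the tool pointing down it reaches from about 0.35 to 0.775 m from the base axis. Payload 5.5 kg.
Tool frame: the origin (TCP) lies midway between the tips of the shut fingers; the grasp point (between the pads) lies 19 mm behind it; z points along the fingers, y is the line along which they close (so a half turn about z gives the same grasp; the last joint's range is limited). The gripper opens to 85 mm and grips with 20 to 120 N. Pads are 22 mm wide; open, the fingers measure 114 mm over their backs; the gripper's body (76 mm by 85 mm) begins 54 mm behind the grasp point. The pads swing forward as they close: fully open they stand 13 mm farther back than shut.
Start: joints at [-84.603, 17.945, 2.641, 74.691, 0, 82.002], TCP at [0.133, -0.559, 0.231] pointing down, gripper open.
Joint ranges: [-158.12, 158.12], [-49.38, 96.58], [-58.88, 72.47], [-126.05, 133.96], [-84.25, 85.87], [-180, 180]. Speed limits (degrees/s): [147.25, 147.25, 180, 180, 180, 180].

## Interface

Orientations are given as a 3x3 rotation matrix whose columns are the frame's x, y, z axes.
In Python, from workcell import bot, imaging, order gives the robot as it stands.
- The arm moves only by the shell command python3 -m jog 'ROWS' [FORCE]. ROWS is JSON, a list of rows, each a list of 5 numbers: the shift along the tool's x, y, z in m, then the turn about the tool's z in rad, then the opening, from -1 (shut) to 1 (fully open). In form: [[tx, ty, tz, twist, gripper], ...]. A call has 1 to 12 rows; each row shifts and turns the commanded pose from where the row before left it, along the tool's axes as they then stand; what a row does not reach is not made up. A row lasts 1/10 s, in which the tool goes at most 50 mm and 8.59 degrees, less where a joint would pass 70% of its speed; a pose out of reach is approached as far as the arm can. A call is refused whole if a number of a shift passes 0.05 or a number of a turn 0.15, either way. A call with a gripper value outside its range is refused whole. The fingers move at their own pace and stop on an object; FORCE is the grip in N (left out, the last holds). Time passes only in rows, so rows that do not move let the fingers close. It gives the time, the measured TCP pose, the force, the opening and the grip force at its end, in the units of the state.
- bot.observe(): the state, without advancing time (a new reading comes with each control period).
- imaging.get_image(name): name is "scene" or "top" or "wrist"; returns the picture (384x512x3 uint8, red, green, blue); there is no depth.
- imaging.calibration(name): a dict with "fov_y" (degrees; the focal length in pixels is half the picture's height over the tangent of half this angle, whatever the lens; pixels are square), "cx", "cy" (the principal point, pixels), "rvec" (rotation vector, rad) and "tvec" (3), from world to camera coordinates, as OpenCV has them; the wrist camera has in their place "hand_eye" (4x4, takes a point from camera to tool coordinates, whose origin is the TCP and whose axes are the flange's). Camera axes: x right, y down, z forward; pixel columns grow to the right and rows downward; lengths in m; the calibration is good to about 2 mm. A picture is of the moment at which its call begins: read the wrist's pose just before it. calibration takes no time and is no camera call.
- order.finish_job(): hands the job in; it is judged then, once.
The state is a dict: "time_s": time; "joint_pos": joint angles; "qd": joint speeds; "joint_efforts": joint torques, N m; "tool_pos": TCP position; "orientation": TCP orientation; "wrist_force": force on the tool from outside, world axes, zero at the start; "moment": the same for the moment, N m; "finger_gap": opening from 0.0 (shut) to 1.0 (fully open); "grasp_force": force on a finger pad.
Only numpy, scipy, OpenCV 4.12 (cv2) and the standard library are available. Lean on these libraries where they do the work, as an engineer would, in place of code of your own. Each camera call takes 0.05 s, during which the arm holds its last target. There are 200 camera calls.

## Working session

There is one attempt and no reset: what is moved stays moved. The work goes in short steps, Python scripts to look and compute and a shell command to move; the robot and the scene stay as the last step left them, time stands still between calls to the robot, and variables do not carry over. Pictures are saved under pics/ and viewed, at most 14 in all, crops included, and the job is handed in when it is done.

```bash
mkdir -p pics; ls
python3 - <<'E'
from workcell import bot, imaging
import cv2
s=bot.observe(); print({k:s[k] for k in('time_s','tool_pos','orientation','finger_gap')})
for n in('scene','top'):
    cv2.imwrite(f'pics/{n}0.png',imaging.get_image(n)[:,:,::-1]); print(imaging.calibration(n))
print(imaging.calibration('wrist'))
E
```

```text
pics
{'time_s': 0.0, 'tool_pos': array([ 0.1331524 , -0.55882973,  0.23038913]), 'orientation': array([[ 9.72793759e-01,  2.31672793e-01, -1.38570119e-04],
       [ 2.31672641e-01, -9.72791998e-01,  1.87494032e-03],
       [ 2.99572758e-04, -1.85603315e-03, -9.99998233e-01]]), 'finger_gap': 0.9974336405716131}
{'fov_y': 45.84661051170448, 'cx': 256.0803619171103, 'cy': 195.77190631744406, 'rvec': array([ 2.01817172,  0.90712114, -0.51277102]), 'tvec': array([-0.3601261 , -0.10104713,  1.47551146])}
{'fov_y': 47.2959477818675, 'cx': 248.0826703819593, 'cy': 187.56954345978457, 'rvec': array([ 2.17071204, -2.20960275,  0.06371804]), 'tvec': array([0.06815006, 0.47982769, 1.18829525])}
{'fov_y': 63.904956813596016, 'cx': 259.5989691194771, 'cy': 198.17176657408305, 'hand_eye': array([[-1.21209452e-04, -9.55536034e-01, -2.94874335e-01,
         7.47912291e-02],
       [ 9.99999992e-01, -1.23029026e-04, -1.23808115e-05,
         3.05494908e-04],
       [-2.44477907e-05, -2.94874334e-01,  9.55536041e-01,
        -1.43120919e-01],
       [ 0.00000000e+00,  0.00000000e+00,  0.00000000e+00,
         1.00000000e+00]])}
```

View pics/top0.png

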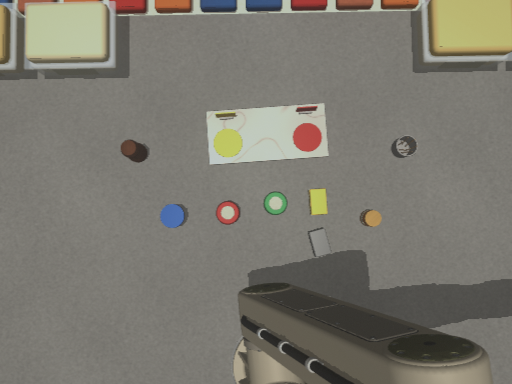

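View pics/scene0.png

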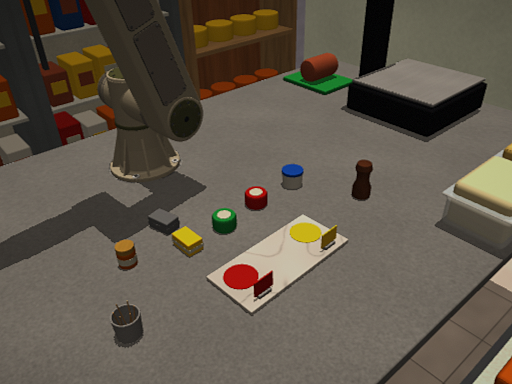

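The top view (up = +x, left = +y) shows:
- **Mats:** yellow at (228,143), red at (307,137).
- **Tub:** blue lid at (173,216).
- **Red cheese:** (228,212).
- **Green cheese:** (275,203), a bystander.
- **Honey:** (373,218).
- **Pepper mill:** (132,149), a bystander.
- **Steel cup:** (404,147), not part of the job.

There are two cheddar candidates: the yellow block at (318,202) and the grey block at (320,242). The yellow one fits the description (yellow with a white band). I'll measure and make a confirming crop.

```bash
cat > h.py <<'E'
import numpy as np, cv2
from workcell import bot, imaging
def cam(n, s=None):
    c=imaging.calibration(n); f=192/np.tan(np.radians(c['fov_y'])/2)
    K=np.array([[f,0,c['cx']],[0,f,c['cy']],[0,0,1]])
    if n=='wrist':
        H=np.eye(4); H[:3,:3]=s['orientation']; H[:3,3]=s['tool_pos']
        T=H@c['hand_eye']; return K,T[:3,:3],T[:3,3]
    R=cv2.Rodrigues(c['rvec'])[0]; return K,R.T,-R.T@c['tvec']
def ray(C,uv,z):
    K,R,o=C; d=R@np.linalg.inv(K)@np.array([*uv,1.]); return o+d*(z-o[2])/d[2]
def proj(C,p):
    K,R,o=C; q=K@(R.T@(np.array(p)-o)); return q[:2]/q[2]
RNG=dict(red=[(0,120,60),(6,255,255)],red2=[(172,120,60),(180,255,255)],yellow=[(22,120,80),(33,255,255)],
 blue=[(105,120,60),(125,255,255)],green=[(50,80,40),(90,255,255)],amber=[(8,110,70),(21,255,255)])
def blobs(img,col,amin=60):
    hsv=cv2.cvtColor(img,cv2.COLOR_RGB2HSV)
    m=cv2.inRange(hsv,*RNG[col])
    if col=='red': m|=cv2.inRange(hsv,*RNG['red2'])
    cs=cv2.findContours(m,cv2.RETR_EXTERNAL,cv2.CHAIN_APPROX_NONE)[0]
    return sorted([c[:,0,:].astype(np.float32) for c in cs if cv2.contourArea(c)>amin],key=lambda c:-cv2.contourArea(c))
def world(C,c,z):  # contour pixels onto plane z
    return np.array([ray(C,p,z)[:2] for p in c],np.float32)
E
python3 - <<'E'
from h import *
np.set_printoptions(precision=4,suppress=True)
img=imaging.get_image('top'); C=cam('top')
Z=dict(red=[.012,.04],yellow=[.012,.036],blue=[.05],green=[.04],amber=[.055])
for col in Z:
    for c in blobs(img,col):
        if not 90<c[:,1].mean()<260: continue
        for z in Z[col]:
            w=world(C,c,z); (x,y),r=cv2.minEnclosingCircle(w); b=cv2.minAreaRect(w)
            print(col,c.mean(0),z,'circ',np.array([x,y]),2*r,'rect',np.array(b[0]),np.array(b[1]),round(b[2],1),'R',round(np.hypot(x,y),3))
# slab
hsv=cv2.cvtColor(img,cv2.COLOR_RGB2HSV); 
cr=cv2.resize(img[85:265,110:430],None,fx=2.5,fy=2.5,interpolation=cv2.INTER_CUBIC); cv2.imwrite('pics/crop0.png',cr[:,:,::-1])
E
```

```text
red [306.7922 136.8052] 0.012 circ [ 0.6188 -0.1052] 0.07878446578979492 rect [ 0.6198 -0.1046] [0.0748 0.0754] 89.0 R 0.628
red [306.7922 136.8052] 0.04 circ [ 0.6139 -0.1013] 0.07695534080266953 rect [ 0.6149 -0.1008] [0.0731 0.0736] 89.0 R 0.622
red [227.3333 212.2857] 0.012 circ [0.4142 0.1177] 0.06220000237226486 rect [0.4137 0.1172] [0.0576 0.0575] 89.1 R 0.431
red [227.3333 212.2857] 0.04 circ [0.4141 0.1163] 0.06075695529580116 rect [0.4136 0.1159] [0.0562 0.0561] 89.1 R 0.43
yellow [227.4868 142.5263] 0.012 circ [0.6071 0.1151] 0.07756563276052475 rect [0.6071 0.1143] [0.0748 0.0746] 44.2 R 0.618
yellow [227.4868 142.5263] 0.036 circ [0.6031 0.114 ] 0.07602222263813019 rect [0.6031 0.1132] [0.0733 0.0731] 44.2 R 0.614
yellow [317.961  201.2208] 0.012 circ [ 0.4409 -0.1315] 0.07901262491941452 rect [ 0.4404 -0.1307] [0.0703 0.0442] 2.6 R 0.46
yellow [317.961  201.2208] 0.036 circ [ 0.4402 -0.1277] 0.0774402841925621 rect [ 0.4398 -0.1269] [0.0689 0.0434] 2.6 R 0.458
blue [171.8615 215.3539] 0.05 circ [0.4084 0.2631] 0.06242385134100914 rect [0.4083 0.2627] [0.0584 0.0609] 89.5 R 0.486
green [275.1311 202.8033] 0.04 circ [ 0.4367 -0.0118] 0.061327919363975525 rect [ 0.4374 -0.0125] [0.0567 0.0588] 43.9 R 0.437
amber [371.25   217.9615] 0.055 circ [ 0.3931 -0.2647] 0.047136206179857254 rect [ 0.3937 -0.2645] [0.045  0.0395] 89.0 R 0.474
amber [128.4878 146.9756] 0.055 circ [0.5912 0.3765] 0.03517967835068703 rect [0.5912 0.376 ] [0.0321 0.0311] 21.1 R 0.701
```

View pics/crop0.png

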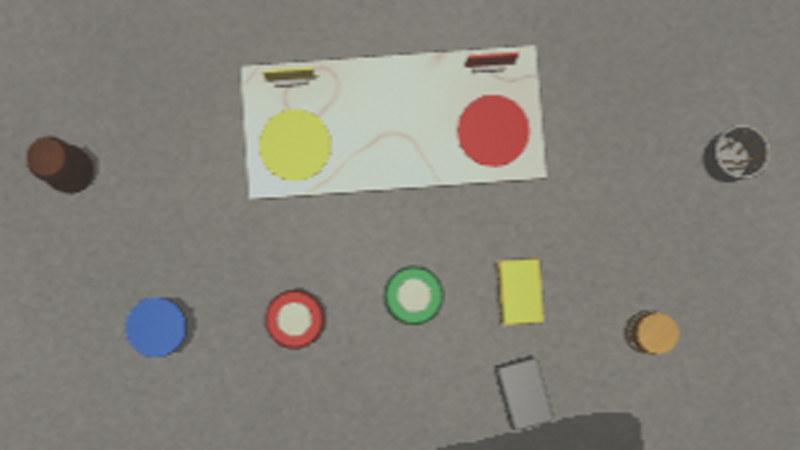

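The crop confirms it: the yellow block with the pale edge is the cheddar, at crop (521,292). The grey block at crop (525,393) is the look-alike. The mats measure 220.0 mm apart, as stated, and give a slab yaw of about 3.2°. Sizes and reach agree too.

```bash
cat > go.py <<'E'
import sys; from h import *
x,y,z,psi=map(float,sys.argv[1:5]); s=bot.observe(); R=s['orientation']; p=s['tool_pos']
cur=np.degrees(np.arctan2(R[1,0],R[0,0])); tw=-(psi-cur); tw=(tw+180)%360-180
a=np.radians(psi); tx=np.array([np.cos(a),np.sin(a)]); ty=np.array([np.sin(a),-np.cos(a)])
d=np.array([x,y])-p[:2]
print('t',round(s['time_s'],2),'pos',p.round(4),'yaw',round(cur,2),'twist rad',round(np.radians(tw),4),'then shift',round(d@tx,4),round(d@ty,4),round(p[2]-z,4),'gap',round(s['finger_gap'],3),'grip',np.round(s['grasp_force'],1),'q6',np.round(s['joint_pos'][5],1))
E
python3 go.py .44 -.127 .12 3.2
python3 -c "
from h import *;C=cam('top');print(ray(C,(373.2,218.2),.055),ray(C,(317.9,201.2),.036))"
```

```text
t 0.15 pos [ 0.1332 -0.559   0.2306] yaw 13.39 twist rad 0.1779 then shift 0.3305 -0.4142 0.1106 gap 0.999 grip 0.0 q6 82.0
[ 0.39172691 -0.26895443  0.055     ] [ 0.43963018 -0.12737885  0.036     ]
```

```bash
python3 -m jog '[[0,0,0,0.089,1],[0,0,0,0.089,1],[0.033,-0.037,0,0,1],[0.033,-0.037,0,0,1],[0.033,-0.037,0,0,1],[0.033,-0.037,0,0,1],[0.033,-0.037,0,0,1],[0.033,-0.037,0,0,1],[0.033,-0.037,0,0,1],[0.033,-0.037,0,0,1],[0.033,-0.037,0,0,1],[0.033,-0.037,0,0,1]]' 30
python3 -m jog '[[0,-0.044,0.02,0,1],[0,0,0.03,0,1],[0,0,0.03,0,1],[0,0,0.03,0,1],[0,0,0,0,1]]'
python3 go.py .44 -.127 .003 3.2
```

```text
time_s: 1.35
tool_pos: [0.4429, -0.1697, 0.2313]
orientation: [[0.998, 0.056, 0.0], [0.056, -0.998, -0.0], [0.0, 0.0, -1.0]]
wrist_force: [0.6, 0.6, -0.0]
finger_gap: 0.997
grasp_force: 0.0
time_s: 1.85
tool_pos: [0.4365, -0.1259, 0.1177]
orientation: [[0.998, 0.056, -0.007], [0.056, -0.998, 0.003], [-0.007, -0.004, -1.0]]
wrist_force: [-0.5, 0.6, 0.7]
finger_gap: 1.0
grasp_force: 0.0
t 1.85 pos [ 0.4365 -0.1259  0.1177] yaw 3.23 twist rad 0.0005 then shift 0.0034 0.0013 0.1147 gap 1.0 grip 0.0 q6 150.5
```

```bash
cat > w.py <<'E'
import sys; from h import *
s=bot.observe(); img=imaging.get_image('wrist'); C=cam('wrist',s)
cv2.imwrite('pics/%s.png'%sys.argv[3],img[:,:,::-1])
for c in blobs(img,sys.argv[1],150)[:4]:
    w=world(C,c,float(sys.argv[2])); (x,y),r=cv2.minEnclosingCircle(w); b=cv2.minAreaRect(w)
    print(c.mean(0).round(),'circ',round(x,4),round(y,4),'d',round(2*r,4),'rect',np.round(b[0],4),np.round(b[1],4),round(b[2],1))
E
python3 w.py yellow .036 w1; python3 go.py .44 -.127 .003 3.2
```

```text
[263. 196.] circ 0.4407 -0.1287 d 0.079 rect [ 0.441  -0.1282] [0.0705 0.0433] 3.0
t 1.9 pos [ 0.4379 -0.1267  0.1199] yaw 3.21 twist rad 0.0002 then shift 0.0021 0.0004 0.1169 gap 1.006 grip 0.0 q6 150.5
```

View pics/w1.png

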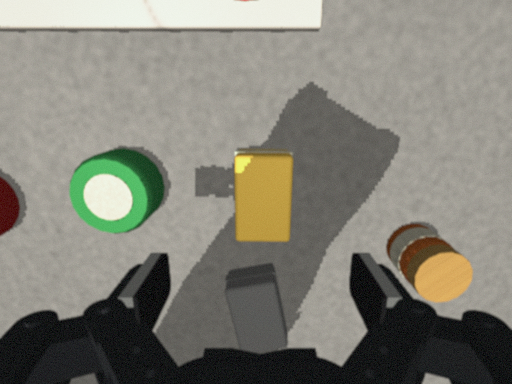

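The wrist view agrees with the top view: the cheddar is centred between the fingers in y at pixel (263,196), and its measured size of 70.5 x 43.3 mm is right. The green cheese (118,190) and the grey block (258,308) are clear of the fingers. Descending.

```bash
python3 -m jog '[[0.002,0.001,0.03,0,1],[0,0,0.03,0,1],[0,0,0.03,0,1],[0,0,0.018,0,1],[0,0,0.008,0,1],[0,0,0,0,1],[0,0,0,0,-1],[0,0,0,0,-1],[0,0,0,0,-1],[0,0,0,0,-1],[0,0,0,0,-1],[0,0,0,0,-1]]' 30
python3 go.py .44 -.127 .003 3.2
```

```text
time_s: 3.1
tool_pos: [0.4427, -0.1289, 0.0065]
orientation: [[0.998, 0.056, 0.002], [0.056, -0.998, -0.001], [0.002, 0.001, -1.0]]
wrist_force: [-0.5, 0.5, 7.4]
finger_gap: 0.509
grasp_force: 31.8
t 3.1 pos [ 0.4427 -0.1289  0.0065] yaw 3.2 twist rad 0.0001 then shift -0.0026 -0.0021 0.0035 gap 0.509 grip 31.8 q6 150.6
```

```bash
python3 -m jog '[[0,0,-0.01,0,-1],[0,0,-0.02,0,-1],[0,0,-0.02,0,-1],[0,0,-0.02,-0.05,-1],[0,0,-0.02,-0.1,-1],[0,0,0,-0.13,-1],[0,0,0,-0.13,-1],[0,0,0,-0.13,-1],[0,0,0,-0.13,-1],[0,0,0,-0.13,-1],[0,0,0,-0.13,-1],[0,0,0,-0.13,-1]]'
python3 -m jog '[[0,0,0,-0.13,-1],[0,0,0,-0.13,-1],[0,0,0,-0.13,-1],[0,0,0,-0.12,-1],[0,0,0,-0.002,-1],[0,0,0,0,-1]]'
python3 go.py .6071 .1147 .0195 93.2
```

```text
time_s: 4.3
tool_pos: [0.4413, -0.1284, 0.0957]
orientation: [[0.435, 0.901, -0.0], [0.901, -0.435, 0.0], [-0.0, -0.0, -1.0]]
wrist_force: [0.2, 0.1, -2.0]
finger_gap: 0.507
grasp_force: 31.1
time_s: 4.9
tool_pos: [0.4415, -0.1285, 0.0955]
orientation: [[-0.054, 0.999, -0.0], [0.999, 0.054, -0.0], [-0.0, -0.0, -1.0]]
wrist_force: [0.2, -0.2, -1.5]
finger_gap: 0.512
grasp_force: 31.1
t 4.9 pos [ 0.4415 -0.1285  0.0955] yaw 93.11 twist rad -0.0016 then shift 0.2336 0.1789 0.076 gap 0.512 grip 31.1 q6 60.7
```

```bash
python3 -m jog '[[0.012,0.009,0,0,-1],[0.022,0.017,0,0,-1],[0.022,0.017,0,0,-1],[0.022,0.017,0,0,-1],[0.022,0.017,0,0,-1],[0.022,0.017,0,0,-1],[0.022,0.017,0,0,-1],[0.022,0.017,0,0,-1],[0.022,0.017,0,0,-1],[0.022,0.017,0,0,-1],[0.022,0.017,0,0,-1],[0.002,0.0,0,0,-1]]'
python3 -m jog '[[0,0,0,0,-1],[0,0,0,0,-1]]'
python3 go.py .6071 .1147 .0195 93.2; python3 w.py yellow .03 w2
```

```text
time_s: 6.1
tool_pos: [0.6088, 0.1178, 0.0952]
orientation: [[-0.058, 0.998, 0.002], [0.998, 0.058, 0.001], [0.001, 0.002, -1.0]]
wrist_force: [-0.3, 0.8, -1.8]
finger_gap: 0.508
grasp_force: 31.2
time_s: 6.3
tool_pos: [0.6062, 0.1147, 0.095]
orientation: [[-0.056, 0.998, -0.001], [0.998, 0.056, -0.001], [-0.0, -0.001, -1.0]]
wrist_force: [0.1, 0.3, -1.4]
finger_gap: 0.51
grasp_force: 31.2
t 6.3 pos [0.6062 0.1147 0.095 ] yaw 93.2 twist rad -0.0001 then shift -0.0001 0.0009 0.0755 gap 0.51 grip 31.2 q6 90.1
[261. 278.] circ 0.6083 0.0558 d 0.1418 rect [0.609  0.0543] [0.0791 0.1292] 3.1
[262. 183.] circ 0.6062 0.1233 d 0.0726 rect [0.6058 0.1395] [0.0724 0.0332] 1.4
[369. 220.] circ 0.6849 0.1108 d 0.0738 rect [0.685  0.1108] [0.0183 0.0714] 2.9
```

```bash
python3 -m jog '[[0.002,0.001,0.02,0,-1],[0,0,0.02,0,-1],[0,0,0.018,0,-1],[0,0,0.01,0,-1],[0,0,0.004,0,-1],[0,0,0.003,0,-1],[0,0,0,0,-1],[0,0,0,0,0.25],[0,0,0,0,0.25],[0,0,0,0,0.25]]'
python3 go.py .6071 .1147 .0195 93.2
```

```text
time_s: 7.35
tool_pos: [0.6086, 0.1174, 0.0211]
orientation: [[-0.057, 0.998, 0.002], [0.998, 0.057, -0.0], [-0.0, 0.002, -1.0]]
wrist_force: [0.1, 0.3, -0.2]
finger_gap: 0.625
grasp_force: 0.0
t 7.35 pos [0.6086 0.1174 0.0211] yaw 93.27 twist rad 0.0012 then shift -0.0026 -0.0016 0.0016 gap 0.625 grip 0.0 q6 90.2
```

```bash
python3 -m jog '[[0,0,-0.02,0,0.25],[0,0,-0.04,0,0.25],[0,0,-0.04,0,1],[0,-0.03,0,0,1],[0,-0.04,0,0,1],[0,-0.04,0,0,1],[0,-0.04,0,0,1],[0,-0.03,0,0,1],[0,0,0,0,1],[0,0,0,0,1]]'
python3 w.py red .04 w3; python3 go.py .414 .116 .004 93.2
python3 - <<'E'
from h import *
img=imaging.get_image('top'); C=cam('top')
for c in blobs(img,'yellow',30):
    if 90<c[:,1].mean()<260:
        b=cv2.minAreaRect(world(C,c,.048));print(b)
cv2.imwrite('pics/top1.png',cv2.resize(img[85:265,110:430],None,fx=2.5,fy=2.5)[:,:,::-1])
E
```

```text
time_s: 8.35
tool_pos: [0.4287, 0.1072, 0.1211]
orientation: [[-0.057, 0.998, 0.002], [0.998, 0.057, 0.0], [-0.0, 0.002, -1.0]]
wrist_force: [1.0, -0.5, 0.5]
finger_gap: 1.0
grasp_force: 0.0
[243. 187.] circ 0.4136 0.1199 d 0.0646 rect [0.4142 0.12  ] [0.0606 0.0632] 3.2
[435. 379.] circ 0.6033 -0.0541 d 0.03 rect [ 0.6031 -0.0524] [0.0284 0.0131] 3.1
t 8.4 pos [0.4296 0.1072 0.1211] yaw 93.27 twist rad 0.0012 then shift 0.0097 -0.015 0.1171 gap 0.997 grip 0.0 q6 90.3
((0.6119145154953003, 0.11247971653938293), (0.07248269766569138, 0.051443375647068024), 88.9676513671875)
((0.5726838707923889, 0.11175771802663803), (0.0589606910943985, 0.01618056185543537), 88.96971130371094)
```

View pics/top1.png

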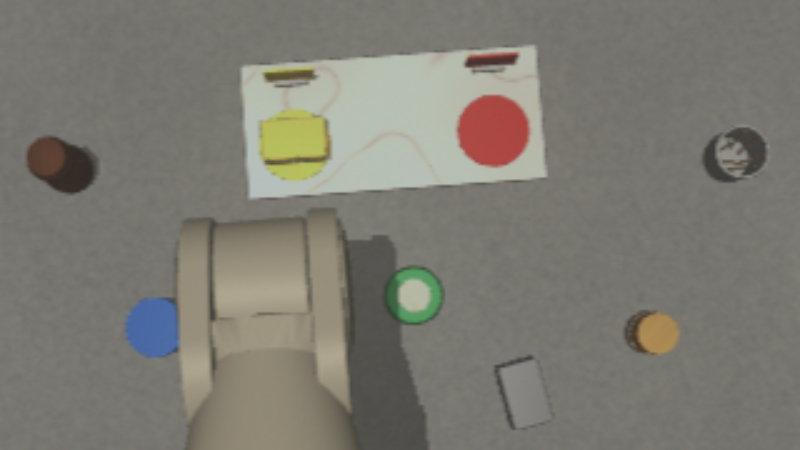

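The cheddar lies flat, centred on the yellow mat at crop (294,139) and along the slab. Next is the red cheese, measured from the wrist at (0.414, 0.118).

```bash
python3 -m jog '[[0.011,-0.015,0.02,0,1],[0,0,0.03,0,1],[0,0,0.03,0,1],[0,0,0.027,0,1],[0,0,0.01,0,1],[0,0,0,0,1],[0,0,0,0,-1],[0,0,0,0,-1],[0,0,0,0,-1],[0,0,0,0,-1],[0,0,0,0,-1]]' 30
python3 -m jog '[[0,0,-0.01,0,-1],[0,0,-0.02,0,-1],[0,0,-0.03,0,-1],[0,0,-0.03,0,-1],[0,0,0,0,-1],[0,0,0,0,-1]]'
python3 go.py .6193 -.105 .0185 93.2
```

```text
time_s: 9.55
tool_pos: [0.4143, 0.1173, 0.0047]
orientation: [[-0.057, 0.998, 0.003], [0.998, 0.057, 0.0], [-0.0, 0.003, -1.0]]
wrist_force: [-1.3, -0.7, 5.8]
finger_gap: 0.736
grasp_force: 33.6
time_s: 10.15
tool_pos: [0.413, 0.1173, 0.094]
orientation: [[-0.057, 0.998, 0.002], [0.998, 0.057, 0.0], [0.0, 0.002, -1.0]]
wrist_force: [0.4, 0.6, -2.8]
finger_gap: 0.739
grasp_force: 34.1
t 10.15 pos [0.413  0.1173 0.094 ] yaw 93.27 twist rad 0.0012 then shift -0.2335 0.1936 0.0755 gap 0.739 grip 34.1 q6 91.8
```

```bash
python3 -m jog '[[-0.012,0.009,0,0,-1],[-0.022,0.018,0,0,-1],[-0.022,0.018,0,0,-1],[-0.022,0.018,0,0,-1],[-0.022,0.018,0,0,-1],[-0.022,0.018,0,0,-1],[-0.022,0.018,0,0,-1],[-0.022,0.018,0,0,-1],[-0.022,0.018,0,0,-1],[-0.022,0.018,0,0,-1],[-0.022,0.018,0,0,-1],[-0.002,0.004,0,0,-1]]'
python3 -m jog '[[0,0,0,0,-1],[0,0,0,0,-1]]'
python3 go.py .6193 -.105 .018 93.2
```

```text
time_s: 11.35
tool_pos: [0.62, -0.109, 0.091]
orientation: [[-0.054, 0.999, -0.001], [0.999, 0.054, -0.001], [-0.001, -0.001, -1.0]]
wrist_force: [0.3, -1.1, -2.1]
finger_gap: 0.742
grasp_force: 34.1
time_s: 11.55
tool_pos: [0.6172, -0.1051, 0.0917]
orientation: [[-0.057, 0.998, -0.003], [0.998, 0.057, 0.001], [0.001, -0.003, -1.0]]
wrist_force: [-1.5, -0.8, -2.6]
finger_gap: 0.738
grasp_force: 34.1
t 11.55 pos [ 0.6172 -0.1051  0.0917] yaw 93.26 twist rad 0.0011 then shift -0.0 0.0021 0.0737 gap 0.738 grip 34.1 q6 69.7
```

```bash
python3 -m jog '[[0,0.002,0.02,0,-1],[0,0,0.02,0,-1],[0,0,0.018,0,-1],[0,0,0.01,0,-1],[0,0,0.004,0,-1],[0,0,0.002,0,-1],[0,0,0,0,-1],[0,0,0,0,-1],[0,0,0,0,0.75],[0,0,0,0,0.75],[0,0,0,0,0.75]]'
python3 go.py .6193 -.105 .018 93.2
```

```text
time_s: 12.65
tool_pos: [0.6211, -0.1055, 0.0199]
orientation: [[-0.057, 0.998, 0.001], [0.998, 0.057, -0.0], [-0.0, 0.001, -1.0]]
wrist_force: [0.4, -0.5, 0.2]
finger_gap: 0.875
grasp_force: 0.0
t 12.65 pos [ 0.6211 -0.1055  0.0199] yaw 93.26 twist rad 0.0011 then shift 0.0006 -0.0018 0.0019 gap 0.875 grip 0.0 q6 69.8
```

```bash
python3 -m jog '[[0,0,-0.02,0,0.75],[0,0,-0.04,0,0.75],[0,0,-0.04,0,1],[0.02,-0.01,0,0,1],[0.04,-0.02,0,0,1],[0.04,-0.02,0,0,1],[0.04,-0.02,0,0,1],[0.04,-0.02,0,0,1],[0.04,-0.02,0,0,1],[0.04,-0.02,0,0,1],[0.04,-0.02,0,0,1],[0.04,-0.02,0,0,1]]'
python3 -m jog '[[0.03,-0.02,0,0,1],[0,0,0,0,1],[0,0,0,0,1]]'
python3 w.py blue .05 w4; python3 go.py .4084 .263 .005 93.2
```

```text
time_s: 13.85
tool_pos: [0.4307, 0.2259, 0.1198]
orientation: [[-0.057, 0.998, 0.001], [0.998, 0.057, 0.0], [0.0, 0.001, -1.0]]
wrist_force: [0.2, -0.3, -0.2]
finger_gap: 1.002
grasp_force: 0.0
time_s: 14.15
tool_pos: [0.4097, 0.2539, 0.1196]
orientation: [[-0.059, 0.998, 0.001], [0.998, 0.059, -0.0], [-0.0, 0.001, -1.0]]
wrist_force: [0.6, -0.7, -0.5]
finger_gap: 0.999
grasp_force: 0.0
[258. 195.] circ 0.4078 0.2645 d 0.064 rect [0.4077 0.2645] [0.0627 0.0625] 3.4
t 14.2 pos [0.4103 0.2533 0.1196] yaw 93.3 twist rad 0.0017 then shift 0.0098 -0.0013 0.1146 gap 0.997 grip 0.0 q6 108.9
```

```bash
python3 -m jog '[[0.0105,-0.002,0.02,0,1],[0,0,0.03,0,1],[0,0,0.03,0,1],[0,0,0.022,0,1],[0,0,0.01,0,1],[0,0,0,0,1],[0,0,0,0,-1],[0,0,0,0,-1],[0,0,0,0,-1],[0,0,0,0,-1],[0,0,0,0,-1]]' 30
python3 -m jog '[[0,0,-0.01,0,-1],[0,0,-0.02,0,-1],[0,0,-0.03,0,-1],[0,0,-0.03,0,-1],[0,0,0,0,-1],[0,0,0,0,-1]]'
python3 go.py .6132 .005 .02 93.2
```

```text
time_s: 15.3
tool_pos: [0.4086, 0.2639, 0.0086]
orientation: [[-0.057, 0.998, 0.003], [0.998, 0.057, 0.0], [0.0, 0.003, -1.0]]
wrist_force: [0.0, -1.5, 5.6]
finger_gap: 0.717
grasp_force: 33.5
time_s: 15.9
tool_pos: [0.4075, 0.2639, 0.0979]
orientation: [[-0.057, 0.998, 0.001], [0.998, 0.057, 0.001], [0.001, 0.002, -1.0]]
wrist_force: [-0.6, 0.2, -2.2]
finger_gap: 0.715
grasp_force: 33.5
t 15.9 pos [0.4075 0.2639 0.0979] yaw 93.28 twist rad 0.0015 then shift -0.27 0.1909 0.0779 gap 0.715 grip 33.5 q6 110.2
```

```bash
python3 -m jog '[[-0.012,0.009,0,0,-1],[-0.026,0.018,0,0,-1],[-0.026,0.018,0,0,-1],[-0.026,0.018,0,0,-1],[-0.026,0.018,0,0,-1],[-0.026,0.018,0,0,-1],[-0.026,0.018,0,0,-1],[-0.026,0.018,0,0,-1],[-0.026,0.018,0,0,-1],[-0.026,0.018,0,0,-1],[-0.018,0.018,0,0,-1],[-0.006,0.002,0,0,-1]]'
python3 -m jog '[[0,0,0,0,-1],[0,0,0,0,-1],[0,0,0,0,-1]]'
python3 go.py .6132 .005 .021 93.2
```

```text
time_s: 17.1
tool_pos: [0.6146, 0.0019, 0.0952]
orientation: [[-0.054, 0.999, -0.001], [0.999, 0.054, -0.001], [-0.0, -0.001, -1.0]]
wrist_force: [-0.8, -0.1, -1.6]
finger_gap: 0.719
grasp_force: 33.6
time_s: 17.4
tool_pos: [0.6121, 0.0058, 0.0968]
orientation: [[-0.058, 0.998, -0.002], [0.998, 0.058, 0.0], [0.0, -0.002, -1.0]]
wrist_force: [-1.5, 0.7, -2.8]
finger_gap: 0.719
grasp_force: 33.6
t 17.4 pos [0.6121 0.0058 0.0968] yaw 93.32 twist rad 0.0022 then shift -0.0009 0.0011 0.0758 gap 0.719 grip 33.6 q6 79.7
```

```bash
python3 -m jog '[[-0.001,0.001,0.02,0,-1],[0,0,0.02,0,-1],[0,0,0.02,0,-1],[0,0,0.009,0,-1],[0,0,0.004,0,-1],[0,0,0.002,0,-1],[0,0,0,0,-1],[0,0,0,0,-1],[0,0,0,0,0.8],[0,0,0,0,0.8],[0,0,0,0,0.8]]'
python3 -m jog '[[0,0,-0.02,0,0.8],[0,0,-0.04,0,0.8],[0,0,-0.05,0,0.8],[-0.02,-0.016,0,0,0.8],[-0.035,-0.028,0,0,0.8],[-0.035,-0.028,0,0,0.8],[-0.035,-0.028,0,0,0.8],[-0.035,-0.028,0,0,0.8],[-0.035,-0.028,0,0,0.8],[-0.035,-0.028,0,0,0.8],[-0.03,-0.02,0,0,0.8],[0,0,0,0,0.8]]'
python3 -m jog '[[0,0,0,0,0.8],[0,0,0,0,0.8]]'
python3 w.py amber .055 w5; python3 go.py .392 -.267 .008 93.2
```

```text
time_s: 18.5
tool_pos: [0.6149, 0.0039, 0.0229]
orientation: [[-0.057, 0.998, 0.001], [0.998, 0.057, -0.0], [-0.0, 0.001, -1.0]]
wrist_force: [0.1, 0.3, 0.8]
finger_gap: 0.906
grasp_force: 0.0
time_s: 19.7
tool_pos: [0.4239, -0.2708, 0.1328]
orientation: [[-0.051, 0.999, 0.001], [0.999, 0.051, -0.002], [-0.002, 0.0, -1.0]]
wrist_force: [0.3, 0.3, -0.2]
finger_gap: 0.905
grasp_force: 0.0
time_s: 19.9
tool_pos: [0.4258, -0.2666, 0.1324]
orientation: [[-0.058, 0.998, 0.0], [0.998, 0.058, 0.0], [0.0, 0.0, -1.0]]
wrist_force: [-0.1, -0.0, -0.6]
finger_gap: 0.9
grasp_force: 0.0
[218. 202.] circ 0.3947 -0.2651 d 0.0491 rect [ 0.3933 -0.2648] [0.0487 0.0422] 75.0
t 19.95 pos [ 0.426  -0.2663  0.1323] yaw 93.35 twist rad 0.0026 then shift 0.0012 -0.034 0.1243 gap 0.898 grip 0.0 q6 45.5
```

View pics/w5.png

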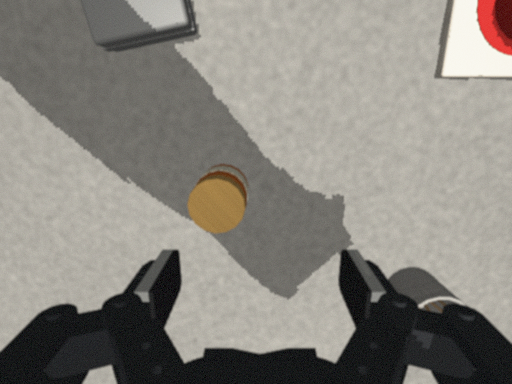

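The lid is a circle at (217,204), radius about 29 px, at about (0.392, -0.267), agreeing with the top view. The fingers have free room on both sides, and the cup at (420,290) is beyond the far finger.

```bash
python3 -m jog '[[0.001,-0.034,0,0,0.8],[0,0,0.03,0,0.8],[0,0,0.03,0,0.8],[0,0,0.03,0,0.8],[0,0,0.022,0,0.8],[0,0,0.009,0,0.8],[0,0,0,0,0.8],[0,0,0,0,-1],[0,0,0,0,-1],[0,0,0,0,-1],[0,0,0,0,-1],[0,0,0,0,-1]]' 30
python3 -m jog '[[0,0,-0.01,0,-1],[0,0,-0.03,0,-1],[0,0,-0.03,0,-1],[0,0,-0.03,0,-1],[0,0,-0.03,0,-1],[0,0,-0.02,0,-1],[0,0,0,0,-1],[0,0,0,0,-1]]'
python3 go.py .6132 .004 .074 93.2
python3 - <<'E'
from h import *
img=imaging.get_image('top'); C=cam('top')
for c in blobs(img,'blue'):
    if 90<c[:,1].mean()<260: print(cv2.minEnclosingCircle(world(C,c,.062)))
for c in blobs(img,'red'): 
    if 90<c[:,1].mean()<260: print(c.mean(0),cv2.minAreaRect(world(C,c,.052)))
cv2.imwrite('pics/top2.png',cv2.resize(img[85:265,110:430],None,fx=2.5,fy=2.5)[:,:,::-1])
E
```

```text
time_s: 21.15
tool_pos: [0.3926, -0.2688, 0.0127]
orientation: [[-0.057, 0.998, 0.003], [0.998, 0.057, -0.002], [-0.002, 0.002, -1.0]]
wrist_force: [-0.4, 1.8, 6.4]
finger_gap: 0.519
grasp_force: 30.4
time_s: 21.95
tool_pos: [0.3914, -0.2681, 0.1614]
orientation: [[-0.057, 0.998, 0.0], [0.998, 0.057, -0.001], [-0.001, 0.0, -1.0]]
wrist_force: [-0.4, 0.2, -1.5]
finger_gap: 0.522
grasp_force: 31.1
t 21.95 pos [ 0.3914 -0.2681  0.1614] yaw 93.26 twist rad 0.001 then shift 0.2593 0.2367 0.0874 gap 0.522 grip 31.1 q6 42.6
((0.6138706207275391, 0.003320463467389345), 0.0307089202105999)
[306.92307 136.6282 ] ((0.6128289699554443, -0.09912675619125366), (0.07230211049318314, 0.07286329567432404), 88.96792602539062)
```

View pics/top2.png

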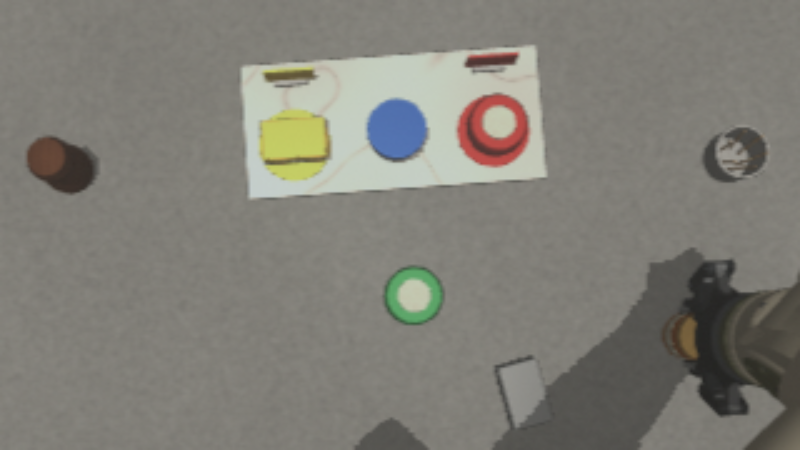

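All three are in place: cheddar at crop (294,139), tub at (397,129), red cheese spot at (499,123). The tub measures (0.614, 0.003), 2 mm from the middle. The honey jar is held, so I'm carrying it over.

```bash
python3 -c "
from h import *;C=cam('top');print(ray(C,(309.6,134.2),.052),ray(C,(227.6,140.2),.048))"
python3 -m jog '[[0.012,0.011,0,0,-1],[0.023,0.021,0,0,-1],[0.023,0.021,0,0,-1],[0.023,0.021,0,0,-1],[0.023,0.021,0,0,-1],[0.023,0.021,0,0,-1],[0.023,0.021,0,0,-1],[0.023,0.021,0,0,-1],[0.023,0.021,0,0,-1],[0.023,0.021,0,0,-1],[0.023,0.021,0,0,-1],[0.012,0.011,0,0,-1]]'
python3 -m jog '[[0.005,0.005,0,0,-1],[0,0,0,0,-1],[0,0,0,0,-1],[0,0,0,0,-1]]'
python3 go.py .6139 .0035 .0755 93.2
```

```text
[ 0.61881905 -0.10753768  0.052     ] [0.60727472 0.1122942  0.048     ]
time_s: 23.2
tool_pos: [0.6087, 0.0007, 0.159]
orientation: [[-0.059, 0.998, -0.003], [0.998, 0.059, 0.001], [0.001, -0.003, -1.0]]
wrist_force: [0.0, -0.1, -1.7]
finger_gap: 0.515
grasp_force: 31.2
time_s: 23.6
tool_pos: [0.6127, 0.0029, 0.1612]
orientation: [[-0.056, 0.998, -0.001], [0.998, 0.056, -0.0], [-0.0, -0.001, -1.0]]
wrist_force: [-0.0, -0.4, -1.2]
finger_gap: 0.52
grasp_force: 31.2
t 23.6 pos [0.6127 0.0029 0.1612] yaw 93.18 twist rad -0.0003 then shift 0.0005 0.0013 0.0857 gap 0.52 grip 31.2 q6 79.6
```

Everything is within about 3 mm. Lowering to just above contact, then easing down.

```bash
python3 -m jog '[[0,0.001,0.02,0,-1],[0,0,0.02,0,-1],[0,0,0.02,0,-1],[0,0,0.012,0,-1],[0,0,0.006,0,-1],[0,0,0.003,0,-1],[0,0,0,0,-1],[0,0,0,0,-1]]'
python3 go.py .6139 .0035 .0747 93.2; python3 w.py blue .062 w6
```

```text
time_s: 24.4
tool_pos: [0.615, 0.0039, 0.0812]
orientation: [[-0.057, 0.998, 0.002], [0.998, 0.057, -0.0], [-0.0, 0.002, -1.0]]
wrist_force: [-0.6, 1.0, -0.7]
finger_gap: 0.52
grasp_force: 31.2
t 24.4 pos [0.615  0.0039 0.0812] yaw 93.27 twist rad 0.0011 then shift -0.0003 -0.0012 0.0065 gap 0.52 grip 31.2 q6 79.6
[259. 212.] circ 0.6141 0.0061 d 0.0619 rect [0.6132 0.0191] [0.0616 0.0352] 3.2
```

View pics/w6.png

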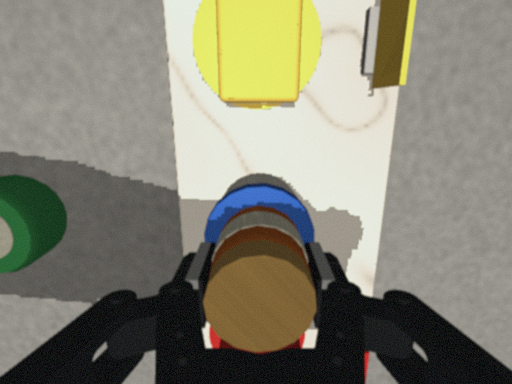

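The jar hangs upright just over the blue lid (rim at (259,190)), centred left to right at column 260. Lowering the last few mm and releasing.

```bash
python3 -m jog '[[0,-0.001,0.003,0,-1],[0,0,0.002,0,-1],[0,0,0,0,-1],[0,0,0,0,-1]]'
python3 -m jog '[[0,0,0.001,0,-1],[0,0,0,0,-1]]'
```

```text
time_s: 24.85
tool_pos: [0.6133, 0.004, 0.0752]
orientation: [[-0.057, 0.998, -0.0], [0.998, 0.057, -0.0], [-0.0, -0.0, -1.0]]
wrist_force: [0.3, -0.0, -2.2]
finger_gap: 0.518
grasp_force: 31.2
time_s: 25.05
tool_pos: [0.6135, 0.004, 0.0747]
orientation: [[-0.057, 0.998, 0.001], [0.998, 0.057, -0.0], [-0.0, 0.001, -1.0]]
wrist_force: [-0.3, -0.2, 2.1]
finger_gap: 0.516
grasp_force: 31.5
```

Contact: the vertical force changed from -2.2 to +2.1 N. Releasing and backing off upward.

```bash
python3 -m jog '[[0,0,0,0,0.3],[0,0,0,0,0.3],[0,0,0,0,0.3],[0,0,-0.01,0,0.3],[0,0,-0.02,0,0.3],[0,0,-0.03,0,0.3],[0,0,-0.04,0,0.3],[0,0,-0.03,0,0.3],[0,-0.04,0,0,0.3],[0,-0.04,0,0,0.3],[0,-0.04,0,0,0.3],[0,-0.04,0,0,0.3]]'
python3 -m jog '[[-0.04,-0.02,0,0,0.3],[-0.04,-0.02,0,0,0.3],[-0.04,0,0,0,0.3],[-0.04,0,0,0,0.3],[-0.04,0,0,0,0.3],[0,0,0,0,0.3]]'
python3 - <<'E'
from h import *
a=imaging.get_image('top')[85:265,150:430]; b=imaging.get_image('scene')[180:320,150:380]
a=cv2.resize(a,(700,450)); cv2.imwrite('pics/top3.png',a[:,:,::-1]); cv2.imwrite('pics/scene3.png',cv2.resize(b,None,fx=3,fy=3)[:,:,::-1])
C=cam('top');S=cam('scene')
for z in(.062,.117): print('axis',proj(C,(.6137,.004,z)),'scene',proj(S,(.6137,.004,z)))
E
```

```text
time_s: 26.25
tool_pos: [0.4523, -0.0052, 0.205]
orientation: [[-0.057, 0.998, 0.001], [0.998, 0.057, -0.0], [-0.0, 0.001, -1.0]]
wrist_force: [-0.3, 0.2, 0.5]
finger_gap: 0.652
grasp_force: 0.0
time_s: 26.85
tool_pos: [0.4259, -0.2117, 0.2051]
orientation: [[-0.052, 0.999, 0.002], [0.999, 0.052, -0.003], [-0.003, 0.002, -1.0]]
wrist_force: [-0.2, 0.7, 0.1]
finger_gap: 0.651
grasp_force: 0.0
axis [268.12252839 136.18237582] scene [274.46644381 238.18058626]
axis [269.06781248 132.33601262] scene [274.42092452 219.24287233]
```

View pics/top3.png

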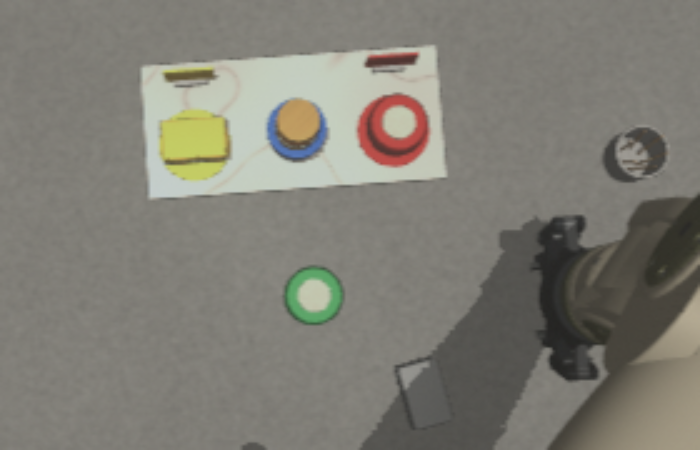

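View pics/scene3.png

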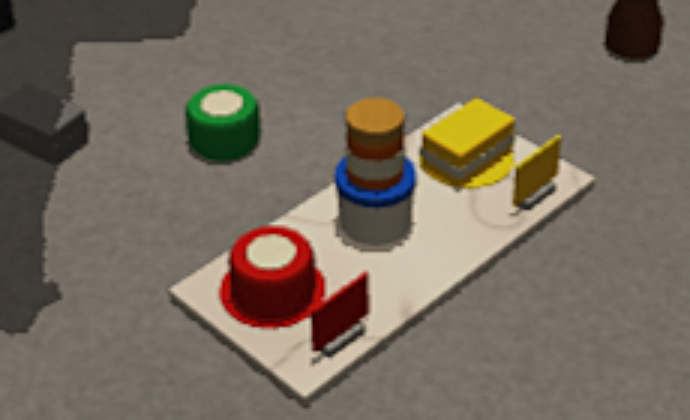

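The display stands as asked. The honey lid is at (269,133) in the top image, against (269,132) expected, and the scene view shows the jar upright on the tub with both cheeses flat on their mats.

```bash
python3 -c "
from workcell import order; print(order.finish_job())"
```

```text
the job is handed in; nothing more can be done
None
```

The display is set out and handed in at about 27 s: by the final camera check each piece is upright and within about 3 mm of its place, and the green cheese and pepper mill were not touched; the hand-in returned no verdict.

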